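# Find the hidden release notch of a carving board's clamp and press it

### The job

The carved panel is held under the bar of the wooden carving board and has to be freed. With the closed fingers put a fingertip on the top edge of the wooden strip at its left end (as seen from the robot), just short of the end block, and run it to the right along the edge, touching it, until you find the notch; then press the release bar inside the notch fully down so that the hold-down bar rises, and move clear. Only touch: do not shift or lift the panel or the carver's things around.

Things in the scene. Friction and masses are not known exactly. Their poses are not given: they have to be found in the camera images.
- board: Fixed plywood carving board 250 (x) x 450 (y) x 20 mm on the bench; origin: centre of its underside; x away from the robot, y to the left, z up; yaw up to 0.3 rad. Along its near side, parallel to y, a wooden strip 40 mm wide (x -115 to -75 mm), top 65 mm above the bench, free from y = +120 to -120 mm; beyond, end blocks 50 mm wide, 105 mm long, top 74 mm above the bench
- edge_start (a point): point on the strip's top, middle of its width, 25 mm from the left end block: board x = -95, y = +95, z = 65 mm; the strip is plain and solid from the end block to at least y = +42 mm. The sweep starts here and goes towards -y
- edge_end (a point): same at the right: board x = -95, y = -95, z = 65 mm. One notch, 44 mm long and open right across the strip, has its centre anywhere from y = +20 to -80 mm on the board (not reported). In it, 14 mm below the strip's top, shows the flat top (37 mm across) of the release bar, all of the same wood
- bar (a point): middle of the top of the hold-down bar, 24 (x) x 270 (y) x 18 mm of the same wood, at board x = -15 mm, 56.5 mm above the bench; it rises with the release by up to 14 mm on two steel guide rods at y = +-122 mm, 82 mm high
- release (a joint): travel of the release bar in m, 0 = up, 0.010 = fully down on its solid stop, pushed straight down; it resists with about 5 to 6 N over the whole travel and stays where it is left; the hold-down bar rises 1.4 times as far
- panel: loose carved light wood panel lying on the board under the bar, 130 (x) x 200 (y) x 18 mm with relief up to 4 mm higher; origin: centre of its underside. Leave it in place
- finial: loose small turned wooden finial standing on the board's left rear part, 36 mm diameter, 51 mm tall; origin: centre of its foot. Leave it
- mallet: loose round dark wood carver's mallet standing on its head on the bench to the left of the board, head 84 mm diameter, 238 mm tall in all; origin: centre of its underside. Leave it
- gouge: loose gouge lying on the bench to the right of the board, about 250 mm long and 22 mm thick, wooden handle; origin on the bench under the front end of the handle. Leave it
There are look-alikes about, which are no part of the job. Several things have the shape of the panel; the one meant has the colours described above.

How it is judged:
By the outcome, as a careful person would: the job done as asked, in the order asked, and still so for the second after the job is handed in, with the robot touching nothing.
It also fails if it takes over 64 s, if anything falls off the work surface, if the arm or the gripper's body presses on something with over 40 N, if the wrist force passes 120 N, or if a joint passes its speed limit or range.

### The arm

A 6-joint arm with a two-finger parallel gripper is mounted at the origin on the work surface. World frame = base frame: x ahead of the robot, y to its left, z up, the work surface at z = 0. Lengths are in m, angles in degrees, forces in N, time in s.
With the tool pointing down it reaches from about 0.35 to 0.875 m from the base axis. Payload 4.2 kg.
Tool frame: the origin (TCP) lies at the very end of the fingers, on their centre line; the grasp point (between the pads) lies 19 mm behind it; z points along the fingers, y is the line along which they close (so a half turn about z gives the same grasp; the last joint's range is limited). The gripper opens to 85 mm and grips with 20 to 120 N. Pads are 22 mm wide; open, the fingers measure 114 mm over their backs; the gripper's body (76 mm by 85 mm) begins 54 mm behind the grasp point. The pads swing forward as they close: fully open they stand 13 mm farther back than shut.
Start: joints at [84.775, 22.042, 0.453, 0, -68.411, -14.817], TCP at [0.214, 0.587, 0.231] pointing down, gripper open.
Joint ranges: [-179.83, 179.83], [-69.29, 118.12], [-61.27, 80.66], [-181.25, 117.63], [-171.15, -9.14], [-177.46, 177.46]. Speed limits (degrees/s): [159.86, 159.86, 180, 180, 180, 180].

### API

Orientations are given as [roll, pitch, yaw] about the fixed x, y, z axes, in that order (R = Rz(yaw) Ry(pitch) Rx(roll)).
In Python, from plant import sense, grab_frame, get_calibration, sign_off, boxes_of, cut_out gives the robot as it stands. The module is installed in compiled form; this text tells all that it offers.
- The arm moves only by the shell command python3 -m handwheel 'ROWS' [OPENING]. ROWS is JSON, one flat list of numbers, 6 for each row, row after row: the shift along the tool's x, y, z as a fraction of full scale, then the turn, a rotation vector about the tool's x, y, z as a fraction of full scale. In form: [dx, dy, dz, wx, wy, wz, dx, dy, dz, wx, wy, wz, ...]. A call has 1 to 8 rows; each row shifts and turns the commanded pose from where the row before left it, along the tool's axes as they then stand; what a row does not reach is not made up. Full scale, the value 1, is 2.5 cm for a shift and 0.15 rad for a turn. A row lasts 1/8 s, in which the tool goes at most 62.5 mm and 10.7 degrees, less where a joint would pass 70% of its speed; a pose out of reach is approached as far as the arm can. A call with a number of a shift or a turn outside -1 to 1 is refused whole. A call with a gripper value outside its range is refused whole. OPENING is the closure in counts, from 0 (fully open) to 255 (shut), set as the call begins (- or left out, the last holds). The fingers move at their own pace and stop on an object; the grip force is fixed at half the most. Time passes only in rows, so rows that do not move let the fingers close. It gives the time, the measured TCP pose, the force, the opening and the grip force at its end, in the units of the state.
- sense(): the state, without advancing time (a new reading comes with each control period).
- grab_frame(name): name is "scene" or "top" or "wrist"; returns (picture, depth): 400x640x3 uint8, red, green, blue; 400x640 float32, m along the optical axis (not along the pixel's ray), 0 where there is no reading.
- get_calibration(name): a dict with "intrinsics" (3x3 intrinsics, pixels), "k1" (the pictures are not rectified: a ray, as slopes to the right and down, at radius r is drawn at 1 + k1 r^2 times it, then the intrinsics apply), "R" (3x3) and "t" (3): a world point X has camera coordinates R X + t. Camera axes: x right, y down, z forward; pixel columns grow to the right and rows downward; lengths in m; the calibration is good to about 2 mm. A picture is of the moment at which its call begins: read the wrist's pose just before it. get_calibration takes no time and is no camera call; for the wrist camera it gives the pose at the moment of the call.
- sign_off(): hands the job in; it is judged then, once.
Trained networks look in the newest picture that a camera, given by its name, has taken for a name from the list of things; names that differ only in an ending like _2 or _b are one class to them, and where a whole thing is asked for, a point or a joint stands for the part that bears it (a point fixed in the world has none). Each returns a list of dicts, best first, with "score" (0 to 1); they miss things now and then, are a little off and sometimes report something else, mostly with a low value. They report only what shows in the picture. A call takes as long as a camera call. They do not tell look-alikes from the thing itself.
- boxes_of(camera, thing): "rect" ([left, top, right, bottom] in pixels, round what is visible of it).
- cut_out(camera, thing): "pixels" (400x640 bool, what is visible of it) and "rect" ([left, top, right, bottom] in pixels, round what is visible of it).
The state is a dict: "time": time; "joint_positions": joint angles; "qvel": joint speeds; "joint_torque": joint torques, N m; "tool_pos": TCP position; "tool_rot": TCP orientation; "wrist_force": force on the tool from outside, world axes, zero at the start; "ft_torque": the same for the moment, N m; "grip_width": finger opening in m; "grip_force": force on a finger pad.
Only numpy, scipy, OpenCV 4.12 (cv2) and the standard library are available. Lean on these libraries where they do the work, as an engineer would, in place of code of your own. Each camera call takes 0.05 s, during which the arm holds its last target. There are 200 camera calls.

## Working session

There is one attempt and no reset: what is moved stays moved. The work goes in short steps, Python scripts to look and compute and a shell command to move; the robot and the scene stay as the last step left them, time stands still between calls to the robot, and variables do not carry over. Pictures are saved under pics/ and viewed, at most 10 in all, crops included, and the job is handed in when it is done.

```bash
mkdir -p pics; python3 - <<'E'
from plant import *
import cv2
s=sense();print(s)
for n in("scene","top"):
    p,d=grab_frame(n);cv2.imwrite(f"pics/{n}.png",p[:,:,::-1])
    c=get_calibration(n);print(n,c)
    for t in("board","panel","bar","release"):
        print(t,[(b["rect"],round(b["score"],2)) for b in boxes_of(n,t)])
E
```

```text
{'time': 0.0, 'joint_positions': array([ 8.47736088e+01,  2.20906444e+01,  3.79719807e-01, -2.81806427e-02,
       -6.84143244e+01, -1.48177931e+01]), 'qvel': array([ 0.01970252,  0.00909143,  0.05118309,  0.02978171, -0.03611841,
        0.03231652]), 'joint_torque': array([ 1.66938480e-04, -3.92296600e+01,  1.88400990e+01,  4.18633282e+00,
       -4.71272549e-03, -1.33527216e-07]), 'tool_pos': array([0.21398657, 0.58658856, 0.23022454]), 'tool_rot': array([ 1.79872218e+02, -6.72162773e-03, -2.00545730e+01]), 'wrist_force': array([-1.2968465 , -0.63310819,  0.0098378 ]), 'ft_torque': array([ 0.00635244, -0.07717815, -0.01403558]), 'grip_force': 0.0, 'grip_width': 0.08594101811463244}
scene {'intrinsics': array([[377.54375463,   0.        , 320.54150797],
       [  0.        , 377.54375463, 199.38053106],
       [  0.        ,   0.        ,   1.        ]]), 'k1': -0.08875474379926847, 'R': array([[-0.31211964,  0.94981618,  0.02074979],
       [ 0.54343286,  0.19640754, -0.81615244],
       [-0.77927021, -0.24346109, -0.57746397]]), 't': array([ 0.14677006, -0.23263057,  1.49034545])
[... 219 characters left out ...]
]
top {'intrinsics': array([[470.87624227,   0.        , 310.59168407],
       [  0.        , 470.87624227, 202.83741022],
       [  0.        ,   0.        ,   1.        ]]), 'k1': -0.005515977734676888, 'R': array([[ 1.82408850e-02, -9.99833450e-01, -5.85430723e-04],
       [-9.94993028e-01, -1.80950236e-02, -9.82926454e-02],
       [ 9.82656813e-02,  2.37544433e-03, -9.95157381e-01]]), 't': array([-0.02174025,  0.51837851,  1.56413703])}
board [([252.7, 126.0, 389.6, 203.2], 0.87)]
panel [([294.2, 221.7, 338.2, 287.9], 0.66), ([292.7, 132.4, 354.4, 167.8], 0.65), ([177.8, 115.8, 242.6, 179.8], 0.65)]
bar [([281.7, 166.0, 359.4, 175.9], 0.96)]
release [([315.0, 187.1, 330.6, 198.4], 0.63)]
```

```bash
python3 - <<'E'
import cv2
p=cv2.imread("pics/top.png");cv2.imwrite("pics/topc.png",cv2.resize(p[100:300,160:426],(798,600),interpolation=cv2.INTER_CUBIC))
E
```

```text
(no output)
```

View pics/scene.png

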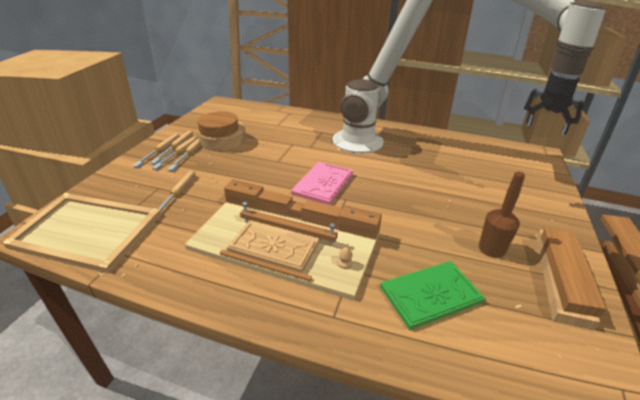

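View pics/topc.png

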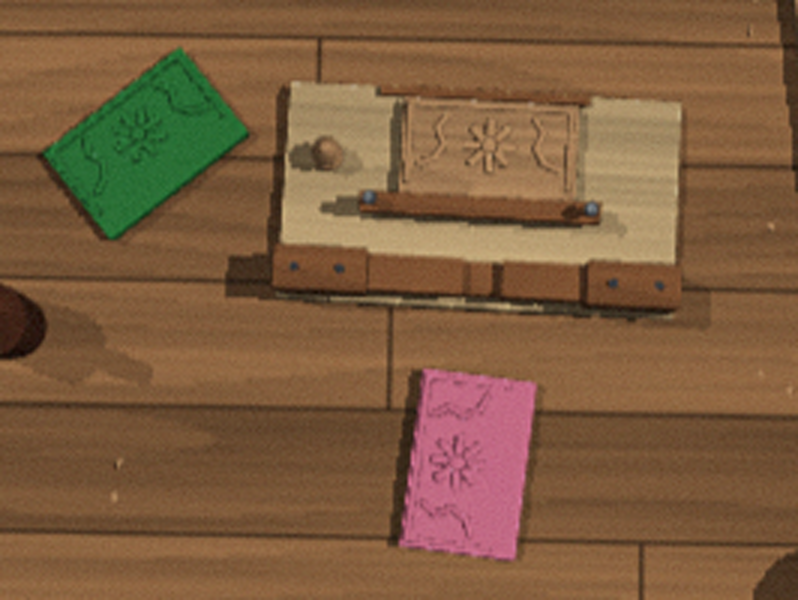

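The possible panels in the top crop are green (147,144), pink (468,465) and light wood under the bar (490,150). Only the light wood one fits, and it sits on the board with the strip at (275–680, 245–310). There is an apparent notch at about (467–503, 278). Next I fit the board pose.

```bash
cat > h.py <<'E'
import numpy as np, json
from plant import *
from scipy.optimize import least_squares
def proj(n,X,c=None):
    c=c or get_calibration(n); q=np.asarray(X)@c["R"].T+c["t"]; s=q[:,:2]/q[:,2:]
    s=s*(1+c["k1"]*(s**2).sum(1,keepdims=True)); K=c["intrinsics"]
    return s*[K[0,0],K[1,1]]+K[:2,2]
def b2w(p,B):
    B=np.atleast_2d(B)/1000.; a=p[2]; c,s=np.cos(a),np.sin(a)
    return np.c_[p[0]+c*B[:,0]-s*B[:,1],p[1]+s*B[:,0]+c*B[:,1],B[:,2]]
E
python3 - <<'E'
from h import *
px=np.array([(288,83),(681,102),(369,197),(592,208),(275,245),(367,249),(588,262),(681,266)])/3+[160,100]
B=[(125,225,20),(125,-225,20),(-15,122,82),(-15,-122,82),(-70,225,74),(-70,120,74),(-70,-120,74),(-70,-225,74)]
r=least_squares(lambda p:(proj("top",b2w(p,B))-px).ravel(),[.6,0,0],loss="soft_l1")
print(r.x,r.fun.reshape(-1,2).round(1).tolist())
np.save("pose.npy",r.x)
p=r.x
print(b2w(p,[(-95,95,65),(-95,-95,65)]))
for y in(20,0,-20,-40):print(y,(proj("top",b2w(p,[(-75,y,65)]))-[160,100])*3)
E
```

```text
[ 0.64361052 -0.04174593 -0.03250018] [[0.4, 0.0], [0.0, 0.2], [-0.1, 0.4], [-0.1, 0.5], [-0.9, -0.2], [0.4, 0.1], [-0.3, -0.6], [0.6, -0.3]]
[[ 0.55174766  0.05629088  0.065     ]
 [ 0.54557371 -0.13360879  0.065     ]]
20 [[458.97045791 259.36730959]]
0 [[477.11351651 260.27973553]]
-20 [[495.2590435  261.19237595]]
-40 [[513.40694003 262.10522591]]
```

```bash
python3 -m handwheel '[0,0,0,0,0,0]' 255
```

```text
time: 0.62
tool_pos: [0.2141, 0.5871, 0.2313]
tool_rot: [-180.0, 0.0, -20.0]
wrist_force: [0.6, -1.1, 0.6]
grip_width: 0.0699
grip_force: 0.0
```

```bash
python3 -m handwheel '[0,0,-0.35,0,0,1,0,0,-0.35,0,0,1,0,0,-0.35,0,0,1,0,0,-0.35,0,0,1,0,0,-0.35,0,0,1,0,0,-0.35,0,0,1,0,0,-0.35,0,0,1,0,0,-0.35,0,0,1]' 255; python3 -m handwheel '[0,0,0,0,0,0.36,1,-0.68,0,0,0,0,1,-0.68,0,0,0,0,1,-0.68,0,0,0,0,1,-0.68,0,0,0,0,1,-0.68,0,0,0,0,1,-0.68,0,0,0,0,1,-0.68,0,0,0,0]'; python3 -m handwheel '[1,-0.68,0,0,0,0,1,-0.68,0,0,0,0,1,-0.68,0,0,0,0,1,-0.68,0,0,0,0,1,-0.68,0,0,0,0,1,-0.68,0,0,0,0,1,-0.68,0,0,0,0,1,-0.68,0,0,0,0]'
```

```text
time: 1.62
tool_pos: [0.2141, 0.5871, 0.3016]
tool_rot: [180.0, 0.0, -89.1]
wrist_force: [-0.0, -0.2, -1.0]
grip_width: 0.0002
grip_force: 0.0
time: 2.62
tool_pos: [0.3278, 0.4074, 0.3015]
tool_rot: [-180.0, 0.0, -91.9]
wrist_force: [0.4, 0.4, -0.1]
grip_width: 0.0003
grip_force: 0.0
time: 3.62
tool_pos: [0.4571, 0.203, 0.3015]
tool_rot: [-180.0, 0.0, -91.9]
wrist_force: [-0.2, -0.8, 0.7]
grip_width: 0.0005
grip_force: 0.0
```

```bash
python3 -m handwheel '[0.96,-0.66,0,0,0,0,0.96,-0.66,0,0,0,0,0.96,-0.66,0,0,0,0,0.96,-0.66,0,0,0,0,0.96,-0.66,0,0,0,0,0.94,-0.66,0,0,0,0,0,0,1,0,0,0,0,0,1,0,0,0]'; python3 - <<'E'
from h import *
import cv2
c=get_calibration("wrist");p,d=grab_frame("wrist");s=sense();print(s["tool_pos"],s["wrist_force"])
P=np.load("pose.npy")
im=np.ascontiguousarray(p[:,:,::-1])
B=[(-95,95,65),(-75,120,65),(-115,120,65),(-75,-120,65),(-115,-120,65),(-70,120,74),(-70,-120,74),(-15,122,82),(-15,-122,82),(-75,15,65),(-75,-29,65)]
for u in proj("wrist",b2w(P,B),c):
    print(u.round());cv2.drawMarker(im,tuple(int(v) for v in u),(0,0,255),0,8,1)
cv2.imwrite("pics/w1.png",im)
E
```

```text
time: 4.62
tool_pos: [0.5511, 0.0568, 0.2509]
tool_rot: [-180.0, 0.0, -92.0]
wrist_force: [-0.3, -0.0, -0.7]
grip_width: 0.0001
grip_force: 0.0
[0.54884996 0.05668175 0.24687235] [-1.51330731 -0.79985385 -3.93696458]
[313. 181.]
[296. 202.]
[331. 202.]
[291. -48.]
[335. -48.]
[291. 204.]
[285. -53.]
[240. 208.]
[220. -59.]
[294. 105.]
[293.  59.]
```

View pics/w1.png

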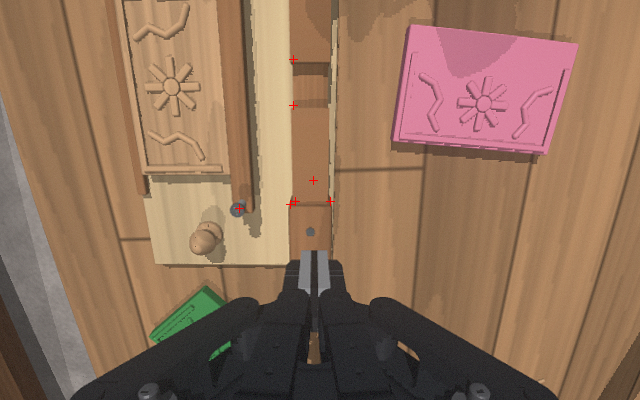

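The pose fit is good. The notch shows at about rows 62–107, columns 292–330, which is y ≈ +14 to −31. Now I descend to edge_start.

```bash
python3 -m handwheel '[0,0,1,0,0,0,0,0,1,0,0,0,0,0,1,0,0,0,0,0,1,0,0,0,0,0,1,0,0,0,0,0,1,0,0,0,0,0,0.9,0,0,0,0,0,0,0,0,0]'; python3 -m handwheel '[0,0,0.1,0,0,0,0,0,0.1,0,0,0,0,0,0,0,0,0]';python3 - <<'E'
from plant import *
s=sense();print(s["tool_pos"],s["tool_rot"],s["wrist_force"])
E
```

```text
time: 5.68
tool_pos: [0.55, 0.057, 0.0777]
tool_rot: [179.8, -0.1, -91.9]
wrist_force: [-0.1, 0.7, -0.1]
grip_width: 0.0002
grip_force: 0.0
time: 6.05
tool_pos: [0.5511, 0.0573, 0.0744]
tool_rot: [-179.9, 0.0, -91.9]
wrist_force: [0.2, -1.2, -0.3]
grip_width: 0.0001
grip_force: 0.0
[0.55110973 0.05733203 0.07436279] [-1.79948630e+02  2.09691981e-02 -9.18898666e+01] [ 0.15158343 -1.18467854 -0.25162126]
```

```bash
python3 -m handwheel '[0,0,0.1,0,0,0,0,0,0.1,0,0,0,0,0,0,0,0,0]'; for i in 1; do python3 -m handwheel '[0,0,0.06,0,0,0,0,0,0,0,0,0]'; done;  python3 -m handwheel '[0,0,0.04,0,0,0,0,0,0,0,0,0]'
```

```text
time: 6.42
tool_pos: [0.5507, 0.0572, 0.0685]
tool_rot: [180.0, -0.0, -91.9]
wrist_force: [0.7, -0.5, -0.8]
grip_width: 0.0
grip_force: 0.0
time: 6.68
tool_pos: [0.5508, 0.0572, 0.0672]
tool_rot: [180.0, -0.0, -91.9]
wrist_force: [0.7, -0.3, -0.7]
grip_width: -0.0
grip_force: 0.0
time: 6.92
tool_pos: [0.5508, 0.0572, 0.0662]
tool_rot: [180.0, -0.0, -91.9]
wrist_force: [0.5, -0.1, 2.1]
grip_width: -0.0
grip_force: 0.0
```

```bash
python3 -m handwheel '[0,0,0.02,0,0,0,0,0,0,0,0,0]'; python3 -m handwheel '[0,0,0,0,0,0,0,0,0,0,0,0]'
```

```text
time: 7.18
tool_pos: [0.5508, 0.0573, 0.0658]
tool_rot: [180.0, 0.0, -91.9]
wrist_force: [-0.2, 0.3, 0.3]
grip_width: 0.0003
grip_force: 0.0
time: 7.42
tool_pos: [0.5509, 0.0572, 0.0658]
tool_rot: [-180.0, 0.0, -91.9]
wrist_force: [-0.5, -0.5, 0.2]
grip_width: 0.0001
grip_force: 0.0
```

Noise of ~1–2 N and no contact yet, so I keep going down in 0.5 mm steps.

```bash
python3 -m handwheel '[0,0,0.02,0,0,0,0,0,0,0,0,0]'; python3 -m handwheel '[0,0,0.02,0,0,0,0,0,0,0,0,0]'
```

```text
time: 7.68
tool_pos: [0.5508, 0.0572, 0.0653]
tool_rot: [180.0, -0.0, -91.9]
wrist_force: [0.4, 0.7, 0.3]
grip_width: 0.0
grip_force: 0.0
time: 7.92
tool_pos: [0.5509, 0.0572, 0.0651]
tool_rot: [-180.0, -0.0, -91.9]
wrist_force: [-1.9, -0.1, 2.3]
grip_width: -0.0004
grip_force: 1.5
```

```bash
python3 -m handwheel '[0,0,0.02,0,0,0,0,0,0,0,0,0]'; python3 -m handwheel '[0,0,0.02,0,0,0,0,0,0,0,0,0]'
```

```text
time: 8.18
tool_pos: [0.5509, 0.0573, 0.0651]
tool_rot: [-180.0, -0.0, -91.9]
wrist_force: [-1.9, 0.6, 6.4]
grip_width: 0.0
grip_force: 3.0
time: 8.43
tool_pos: [0.5509, 0.0572, 0.0651]
tool_rot: [-180.0, -0.0, -91.9]
wrist_force: [-2.9, 0.6, 8.8]
grip_width: -0.0001
grip_force: 4.4
```

```bash
python3 -m handwheel '[0.2,0,0,0,0,0,0.2,0,0,0,0,0,0.2,0,0,0,0,0,0.2,0,0,0,0,0]'; python3 -m handwheel '[0.2,0,0,0,0,0,0.2,0,0,0,0,0,0.2,0,0,0,0,0,0.2,0,0,0,0,0]'
```

```text
time: 8.93
tool_pos: [0.5523, 0.0385, 0.0651]
tool_rot: [-179.7, 0.1, -91.8]
wrist_force: [0.3, 4.0, 6.0]
grip_width: 0.0001
grip_force: 2.7
time: 9.43
tool_pos: [0.5517, 0.0184, 0.0651]
tool_rot: [-179.7, 0.1, -91.8]
wrist_force: [0.1, 4.0, 5.5]
grip_width: 0.0003
grip_force: 2.7
```

```bash
python3 -m handwheel '[0.2,0,0.01,0,0,0,0.2,0,0.01,0,0,0,0.2,0,0,0,0,0,0.2,0,0,0,0,0]'; python3 -m handwheel '[0.12,0,0,0,0,0,0.12,0,0,0,0,0,0.12,0,0,0,0,0]'; python3 -m handwheel '[0.12,0,0,0,0,0,0.12,0,0,0,0,0]'
```

```text
time: 9.93
tool_pos: [0.5517, -0.0012, 0.0651]
tool_rot: [-179.6, 0.1, -91.8]
wrist_force: [0.3, 5.5, 7.2]
grip_width: 0.0
grip_force: 3.6
time: 10.3
tool_pos: [0.5514, -0.0102, 0.0651]
tool_rot: [-179.6, 0.1, -91.8]
wrist_force: [0.4, 5.8, 6.9]
grip_width: -0.0004
grip_force: 3.6
time: 10.55
tool_pos: [0.5511, -0.0163, 0.0651]
tool_rot: [-179.6, 0.1, -91.8]
wrist_force: [-0.8, 6.2, 6.8]
grip_width: 0.0002
grip_force: 3.6
```

```bash
python3 -m handwheel '[0.12,0,0,0,0,0,0.12,0,0,0,0,0,0.12,0,0,0,0,0]'; python3 -m handwheel '[0.12,0,0,0,0,0,0.12,0,0,0,0,0]'; python3 -m handwheel '[0.12,0,0,0,0,0]'; python3 -m handwheel '[0.12,0,0,0,0,0]'
```

```text
time: 10.92
tool_pos: [0.5507, -0.0253, 0.065]
tool_rot: [-179.6, 0.1, -91.8]
wrist_force: [0.4, 4.9, 6.8]
grip_width: 0.0
grip_force: 3.4
time: 11.18
tool_pos: [0.5482, -0.0325, 0.0635]
tool_rot: [-180.0, 0.0, -91.9]
wrist_force: [-0.9, -0.1, -1.2]
grip_width: -0.0002
grip_force: 0.0
time: 11.3
tool_pos: [0.5471, -0.0361, 0.0627]
tool_rot: [179.9, -0.0, -91.9]
wrist_force: [0.3, 0.3, -0.2]
grip_width: 0.0
grip_force: 0.0
time: 11.42
tool_pos: [0.5471, -0.0392, 0.0628]
tool_rot: [179.9, -0.0, -91.9]
wrist_force: [-0.6, -1.0, 0.0]
grip_width: 0.0001
grip_force: 0.0
```

The tip dropped off the edge at y ≈ −0.03, where force fell from 6.8 N to 0 and z dropped 2 mm: that is the notch. Now I centre in it and press.

```bash
python3 -m handwheel '[0.15,-0.05,0,0,0,0,0.15,0,0,0,0,0,0,0,0,0,0,0]'; python3 -m handwheel '[0,0,0.12,0,0,0,0,0,0.12,0,0,0,0,0,0.12,0,0,0,0,0,0,0,0,0]'; python3 -m handwheel '[0,0,0.08,0,0,0,0,0,0.08,0,0,0,0,0,0,0,0,0]'
```

```text
time: 11.8
tool_pos: [0.5486, -0.0466, 0.0632]
tool_rot: [180.0, -0.0, -91.9]
wrist_force: [0.1, -0.4, -0.6]
grip_width: -0.0003
grip_force: 0.0
time: 12.3
tool_pos: [0.5485, -0.0462, 0.054]
tool_rot: [180.0, -0.0, -91.9]
wrist_force: [-0.7, 1.1, 1.0]
grip_width: 0.0001
grip_force: 0.0
time: 12.68
tool_pos: [0.5488, -0.0462, 0.0505]
tool_rot: [-180.0, -0.0, -91.9]
wrist_force: [-0.5, -0.2, 2.0]
grip_width: 0.0003
grip_force: 0.9
```

Contact with the release bar at z ≈ 0.0505, as expected. I press on.

```bash
python3 -m handwheel '[0,0,0.08,0,0,0,0,0,0.08,0,0,0,0,0,0.08,0,0,0]'; python3 -m handwheel '[0,0,0.08,0,0,0,0,0,0.08,0,0,0,0,0,0,0,0,0]'; python3 -m handwheel '[0,0,0.06,0,0,0,0,0,0.04,0,0,0,0,0,0,0,0,0]'
```

```text
time: 13.05
tool_pos: [0.5488, -0.0462, 0.0449]
tool_rot: [-180.0, -0.0, -91.9]
wrist_force: [-2.7, 0.6, 4.1]
grip_width: 0.0001
grip_force: 2.8
time: 13.42
tool_pos: [0.5488, -0.0462, 0.0411]
tool_rot: [-180.0, -0.0, -91.9]
wrist_force: [-2.4, 0.8, 6.3]
grip_width: 0.0002
grip_force: 3.0
time: 13.8
tool_pos: [0.5489, -0.0462, 0.0409]
tool_rot: [-179.9, -0.0, -91.8]
wrist_force: [-7.0, 3.1, 20.5]
grip_width: -0.0001
grip_force: 10.2
```

It's on the stop: z stays at 0.0409 while force rises to 20 N. I lift clear and check.

```bash
python3 -m handwheel '[0,0,-0.3,0,0,0,0,0,-0.6,0,0,0,0,0,-1,0,0,0,0,0,-1,0,0,0,0,0,-1,0,0,0,0,0,-1,0,0,0,0,0,-1,0,0,0,0,0,-1,0,0,0]'; python3 -m handwheel '[0,0.5,-1,0,0,0,0,1,-0.5,0,0,0,0,1,0,0,0,0,0,1,0,0,0,0,0,0,0,0,0,0]'; python3 - <<'E'
from h import *
import cv2
P=np.load("pose.npy")
p,d=grab_frame("scene")
print("bar top pts")
for z in(56.5,70.5):
    for y in(-60,0,60):
        u=proj("scene",b2w(P,[(-15,y,z)]))[0];c=get_calibration("scene")
        q=c["R"]@b2w(P,[(-15,y,z)])[0]+c["t"];i,j=int(round(u[1])),int(round(u[0]));print(z,y,u.round(),q[2].round(4),np.median(d[i-1:i+2,j-1:j+2]))
b=p[140:320,150:400,::-1];a=cv2.imread("pics/scene.png")[140:320,150:400]
cv2.imwrite("pics/after.png",np.vstack([cv2.resize(x,(410,295)) for x in(a,b)]))
E
```

```text
time: 14.8
tool_pos: [0.5486, -0.0463, 0.2114]
tool_rot: [-180.0, 0.0, -91.9]
wrist_force: [0.5, -0.6, 0.2]
grip_width: -0.0003
grip_force: 0.0
time: 15.42
tool_pos: [0.46, -0.0435, 0.2485]
tool_rot: [-179.9, 0.0, -91.9]
wrist_force: [0.6, -1.2, 0.2]
grip_width: -0.0002
grip_force: 0.0
bar top pts
56.5 -60 [266. 215.] 0.994 0.9730697
56.5 0 [287. 221.] 0.9779 0.95665526
56.5 60 [308. 226.] 0.9618 0.9415519
70.5 -60 [266. 211.] 0.9859 0.98420537
70.5 0 [287. 216.] 0.9698 0.9687594
70.5 60 [308. 222.] 0.9537 0.9511704
```

View pics/after.png

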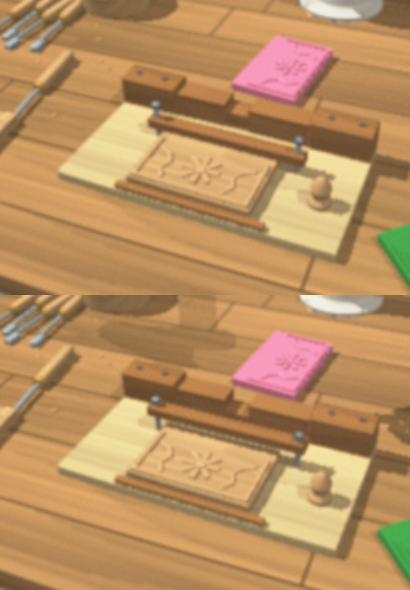

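The lower (after) view shows the hold-down bar raised near the rod tops, about (150–305, 405–445). Depth agrees with a bar top at 70.5 mm, and the panel and finial have not moved.

```bash
python3 -c "
from plant import *
print(sign_off())"
```

```text
the job is handed in; nothing more can be done
None
```

The job is done and handed in: I swept the strip's edge by touch to the notch and pressed the release bar down to its stop. The hold-down bar rose about 14 mm, the panel and finial look undisturbed, and the arm is clear.

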